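Clamp the cork heel pad in the trimming jig and lock it with the eccentric cam

ROBOT

A 6-joint arm with a two-finger parallel gripper is mounted at the origin on a cart in front of the work surface, level with it; the furniture and walls round the work are solid. World frame = base frame: x ahead of the robot, y to its left, z up, the work surface at z = 0. Lengths are in mm, angles in degrees, forces in N, time in s.
With the tool pointing down it reaches from about 325 to 925 mm from the base axis. Payload 3.1 kg.
Tool frame: the origin (TCP) lies at the very end of the fingers, on their centre line; the grasp point (between the pads) lies grasp_offset behind it (grasp_offset is the distance from the TCP to the grasp point, in mm); z points along the fingers, x is the direction in which the jaws open and shut, and the axes are right-handed (so a half turn about z gives the same grasp; the last joint's range is limited). The gripper opens to 85 mm and grips with 20 to 120 N. Pads are 22 mm wide; open, the fingers measure 114 mm over their backs; the gripper's body (76 mm by 85 mm) begins 54 mm behind the grasp point. The pads swing forward as they close: fully open they stand 13 mm farther back than shut.
Start: joints at [69.087, 12.427, 92.441, -0, 75.132, -6.429], TCP at [156.303, 605.152, 231.3] pointing down, gripper open.
Joint ranges: [-157.48, 157.48], [-44.54, 120.13], [17.64, 146.25], [-64.5, 244.5], [7.68, 150.69], [-147.95, 147.95]. Speed limits (degrees/s): [159.86, 159.86, 180, 180, 180, 180].

INTERFACE

Orientations are given as [roll, pitch, yaw] about the fixed x, y, z axes, in that order (R = Rz(yaw) Ry(pitch) Rx(roll)).
In Python, from station import * gives the robot as it stands. Calls block until the motion is done:
- goto(position, orientation): joint-space move of the TCP to a pose.
- move_l(position, attitude=None, speed=150): straight line of the TCP; attitude=None keeps the orientation; speed is the mean speed in mm/s.
- move_j(angles): joint-space move.
- grip(opening, squeeze=None): finger opening in mm; squeeze is the grip in N (None keeps the last); returns when the fingers have stopped.
- wait(seconds).
- solve_ik(position, orientation): joint angles nearest the present ones, or None.
- get_obs(): the state.
- get_image(name): name is "scene" or "side" or "wrist"; returns the picture (480x640x3 uint8, red, green, blue); there is no depth.
- get_calibration(name): a dict with "fx", "fy", "cx", "cy" (pixels), "R" (3x3) and "t" (3): a world point X has camera coordinates R X + t; the wrist camera has in their place "mount" (4x4, takes a point from camera to tool coordinates, whose origin is the TCP and whose axes are the tool frame's). Camera axes: x right, y down, z forward; pixel columns grow to the right and rows downward; lengths in mm; the calibration is good to about 2 mm. A picture is of the moment at which its call begins: read the wrist's pose just before it. get_calibration takes no time and is no camera call.
A pose or a line that the arm cannot do raises Unreachable and nothing moves.
- sign_off(): hands the job in, once; it reports no verdict.
Trained networks look in the newest picture that a camera, given by its name, has taken for a name from the list of things; names that differ only in an ending like _2 or _b are one class to them, and where a whole thing is asked for, a point or a joint stands for the part that bears it (a point fixed in the world has none). Each returns a list of dicts, best first, with "score" (0 to 1); they miss things now and then, are a little off and sometimes report something else, mostly with a low value. They report only what shows in the picture. A call takes as long as a camera call.
- spot_in(name, camera): "extent" ([centre column, centre row, width, height] in pixels, round what is visible of it).
- regions_of(name, camera): "region" (480x640 bool, what is visible of it) and "extent" ([centre column, centre row, width, height] in pixels, round what is visible of it).
The state is a dict: "t": time; "joint_pos": joint angles; "qvel": joint speeds; "effort": joint torques, N m; "tcp_pos": TCP position; "ee_rot": TCP orientation; "wrist_force": force on the tool from outside, world axes, zero at the start; "moment": the same for the moment, N m; "grip_width": finger opening in mm.
Only numpy, scipy, OpenCV 4.12 (cv2) and the standard library are available. Lean on these libraries where they do the work, as an engineer would, in place of code of your own. Each camera call takes 0.05 s, during which the arm holds its last target.

TASK

Clamp the cork heel pad in the trimming jig, pushing with your fingertips: push the orange lever all the way over so that the cam shows its low side to the slide, then push the blue plate forward until the slide is fully home and the pad sits against the fence, and last push the lever all the way back so that the cam locks the slide. Do not touch the pad itself or lift it out of the jig, pick nothing up, and leave everything else on the bench where it is.

Things in the scene. Friction and masses are not known exactly. Their poses are not given: they have to be found in the camera images.
- jig: Aluminium trimming jig fixed to the bench; +x = forward (to the fence), +y = its left, the cam's side. Origin at bench level on the slide's centre line. Plate 12 mm thick (top z = 0.012), x -0.125 to 0.195, y -0.048 to 0.048, with a wing at x -0.060 to 0.070 out to y = 0.091. Dark fence 90 mm wide across the front, rear face at x = 0.1765, top z = 0.034. 6 mm guides 82 mm apart beside the pad.
- push_face (a point): Centre of the rear (robot-side) face of the blue push plate on the slide's rear end, pushed in the jig's +x; moves with the slide. The plate is upright, 46 mm wide (y), 10 mm thick (x), z = 0.015 to 0.075; this point is at z = 0.055. The space behind it is free above the base plate (z = 0.012).
- slide (a joint): Travel of the follower slide (steel bar with push plate, jaw in front, brass shoe on its left) in the jig's +x, m: 0 = fully back, 0.070 = fully home on its stop. About 4 N of friction; stays where left. Starts near 0. While the cam is under about 1.7 rad its high side stops the brass shoe at about 0.01.
- jaw_face (a point): Centre of the front face of the slide's jaw, 60 mm wide, z = 0.013 to 0.031. It pushes the pad forward.
- cam (a joint): Angle of cam and lever, rad: 0 = high point (red dot) to the slide, locked; 2.1 = stop, low side to the slide, free. Grows clockwise from above: lever points 150 degrees from the jig's +x (towards +y) at 0, swings over the left side, 30 degrees at 2.1. Handle needs about 4 N; stays where left. Starts near 0. With the slide home it turns back to 0 behind the shoe; with the slide part way it jams.
- lever_handle (a point): Axis of the upright orange handle at the end of the cam lever, a cylinder of 14 mm diameter from z = 0.028 to z = 0.078; this point is at z = 0.055, 52 mm from the cam's pivot axis. The steel lever bar (10 mm thick, z = 0.025 to 0.035) runs from the pivot to it.
- cam_pivot (a point): The vertical axis on which the cam turns, fixed in the jig at its x = 0, y = 0.047; this point is at z = 0.030. The hub on it ends at z = 0.041. The cam is a disc of 44 mm diameter, its centre 14 mm off this axis, z = 0.014 to 0.025.
- nest (a point): Where the pad's origin comes to lie when it is clamped, on the base plate between the jaw and the fence (jig x = 0.146, y = 0, z = 0.012).
- heel_pad: Loose oval cork heel pad, 60 mm (x) x 75 mm (y) x 10 mm, lying flat on the jig's plate between the jaw and the fence. Origin at the centre of its underside.
- sanding_block: Bystander: brown sanding block 62 x 100 x 34 mm, loose.
- marker_pen: Bystander: white marker with a red cap, 16 x 136 x 16 mm, loose.
- spare_pad: Bystander: a smaller oval cork pad 48 x 60 x 9 mm, loose on the bench, not in the jig.
- jar_powder: Bystander: white jar with a blue lid, 65 mm across and 88 mm high, loose.
- tape_roll: Bystander: roll of cream paper tape, 98 mm across and 25 mm high, lying flat.

How it is judged (in metres and radians):
On the way, in this order (a step that is already met when the one before it is completed fails the run):
1. the cam is turned to its low side (lever over at its stop) while the slide is still back (value of joint cam above 1.9 rad and value of joint slide below 0.02 m), for 0.1 s.
2. the slide is pushed fully home while the cam is low (value of joint slide above 0.066 m and value of joint cam above 1.3 rad), for 0.1 s.
3. the lever is pushed all the way back, so that the cam locks the slide (value of joint cam below 0.2 rad and value of joint slide above 0.065 m), for 0.1 s.
At the end, for the whole second after the job is handed in: The slide is within 5 mm of fully home, the cam within 0.2 rad of its locked end, and the pad lies flat and at rest between jaw and fence, within 4 mm (forward) and 6 mm (sideways) of its place in the nest (all of step 3 and x of heel_pad in the frame of nest between -0.004 and 0.004 m and y of heel_pad in the frame of nest between -0.006 and 0.006 m and z of heel_pad in the frame of nest between -0.003 and 0.003 m and angle between heel_pad's own z axis and vertical below 0.1 rad and linear speed of heel_pad below 0.02 m/s); the robot touches nothing.
It fails at once if the heel pad is touched by the fingers or the arm (contact force between any of the fingers, the arm and heel_pad above 0.5 N).
It fails at once if the heel pad is lifted out of the jig or tipped (z of heel_pad in the frame of nest above 0.01 m or angle between heel_pad's own z axis and vertical above 0.3 rad).
It fails at once if something else on the bench is moved or lifted (distance of any of sanding_block, marker_pen, spare_pad, jar_powder, tape_roll from where it was at the start of the episode above 0.02 m).
It also fails if it takes over 59 s, if anything falls off the work surface, if the arm or the gripper's body presses on something with over 40 N, if the wrist force passes 120 N, or if a joint passes its speed limit or range.

## Working session

There is one attempt and no reset: what is moved stays moved. The work goes in short steps, each a Python script; the robot and the scene stay as the last script left them, time stands still between calls to the robot, and variables do not carry over. Pictures are saved under pics/ and viewed, and the job is handed in when it is done.

```bash
mkdir -p pics; ls; python3 - <<'E'
from station import *
import cv2
o=get_obs(); print(o)
for n in("scene","side","wrist"):
    im=get_image(n); cv2.imwrite(f"pics/{n}0.png",im[:,:,::-1]); c=get_calibration(n); print(n,c)
    if n!="wrist":
        for k in("push_face","lever_handle","jaw_face","heel_pad","jig","cam"):
            try:
                r=spot_in(k,n); print(k,[(round(q["score"],2),[round(float(v),1) for v in q["extent"]]) for q in r[:2]])
            except Exception as e: print(k,e)
print(get_obs()["t"])
E
```

```text
pics
{'t': 0.0, 'joint_pos': array([ 6.90852226e+01,  1.24754853e+01,  9.25313662e+01,  2.81083209e-03,
        7.51314268e+01, -6.42999622e+00]), 'qvel': array([-0.04817231, -0.13610521, -0.0627687 , -0.03310893, -0.03979264,
        0.08771325]), 'effort': array([ 4.38113811e-04, -3.96875775e+01, -3.03838849e+01, -5.22145160e-05,
        9.98103846e-03,  1.04580528e-05]), 'tcp_pos': array([156.00698874, 604.35641042, 229.95572878]), 'ee_rot': array([-1.79981816e+02,  1.37104308e-01,  7.55145160e+01]), 'wrist_force': array([0.35824098, 0.08902204, 0.26881507]), 'moment': array([-0.03237359,  0.00474899, -0.00917152]), 'grip_width': 85.5877040075668}
scene {'fx': 456.83365381492393, 'fy': 456.83365381492393, 'cx': 315.09707364980335, 'cy': 239.1692221372263, 'R': array([[ 0.70577843, -0.7083573 ,  0.01033187],
       [-0.30951332, -0.32143947, -0.89491797],
       [ 0.63724274,  0.62841595, -0.44611106]]), 't': array([-276.29102245,  287.52326923,  738.64351829])}
push_face [(0.6, [253.5, 248.0, 50.8, 20.2]), (0.57, [194.0, 224.1, 22.2, 22.7])]
lever_handle [(0.66, [247.9, 232.1, 29.
[... 682 characters left out ...]
(0.97, [316.0, 285.2, 51.7, 27.7]), (0.55, [268.8, 367.3, 42.5, 45.0])]
heel_pad [(0.77, [282.9, 267.8, 21.6, 15.8])]
jig [(0.97, [302.6, 282.7, 107.9, 73.4])]
cam [(0.54, [302.4, 294.3, 16.6, 15.4]), (0.44, [280.2, 268.0, 22.5, 17.4])]
wrist {'fx': 335.0247459859369, 'fy': 335.0247459859369, 'cx': 322.9584111503492, 'cy': 235.29663411708393, 'mount': array([[ 9.99999912e-01, -4.07531308e-04,  1.03336801e-04,
        -1.23670108e+00],
       [ 3.60392139e-04,  9.57482182e-01,  2.88492186e-01,
        -7.28931415e+01],
       [-2.16512743e-04, -2.88492123e-01,  9.57482244e-01,
        -1.43639668e+02],
       [ 0.00000000e+00,  0.00000000e+00,  0.00000000e+00,
         1.00000000e+00]])}
0.75
```

```bash
cat > h.py <<'E'
from station import *
import numpy as np, cv2
from scipy.spatial.transform import Rotation as Ro
def cam(n,obs=None):
    c=get_calibration(n); K=np.array([[c["fx"],0,c["cx"]],[0,c["fy"],c["cy"]],[0,0,1]])
    if n!="wrist": return K,np.array(c["R"]),np.array(c["t"])
    o=obs or get_obs()
    T=np.eye(4); T[:3,:3]=Ro.from_euler("xyz",o["ee_rot"],degrees=True).as_matrix(); T[:3,3]=o["tcp_pos"]
    M=np.linalg.inv(T@np.array(c["mount"])); return K,M[:3,:3],M[:3,3]
def onz(C,uv,z):
    K,R,t=C; d=R.T@np.linalg.inv(K)@np.array([uv[0],uv[1],1.]); o=-R.T@t
    return o+d*(z-o[2])/d[2]
def proj(C,P):
    K,R,t=C; p=K@(R@np.array(P,float).T+np.reshape(t,(3,1))) if np.ndim(P)>1 else K@(R@np.array(P,float)+t)
    return (p[:2]/p[2]).T
E
python3 - <<'E'
from h import *
print(onz(cam("scene"),(270.9,250),12),onz(cam("side"),(302,285),12))
for n in("scene","side"):
    im=cv2.imread(f"pics/{n}0.png"); cv2.imwrite(f"pics/{n}0c.png",cv2.resize(im[190:330,190:390],None,fx=4,fy=4,interpolation=cv2.INTER_CUBIC))
E
```

```text
[506.05840457 282.8159665   12.        ] [505.45947929 308.16202902  12.        ]
```

View pics/scene0.png

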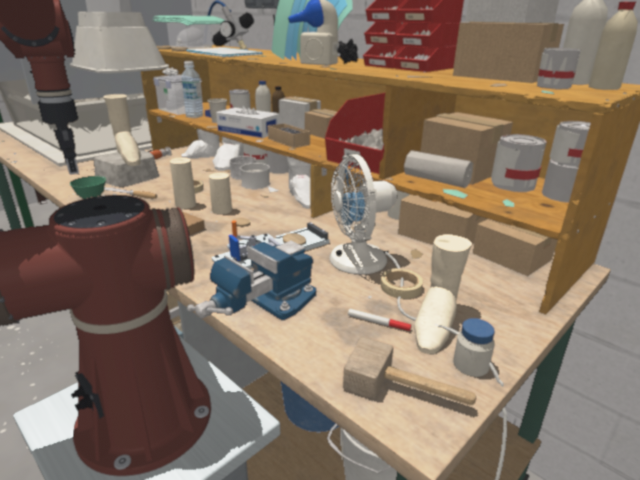

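View pics/side0.png

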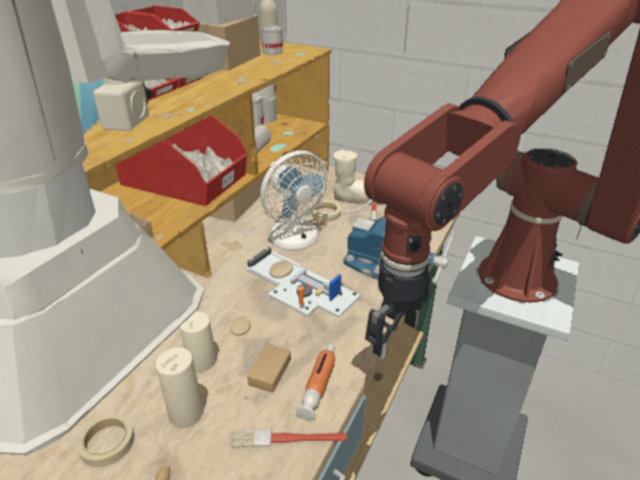

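View pics/wrist0.png

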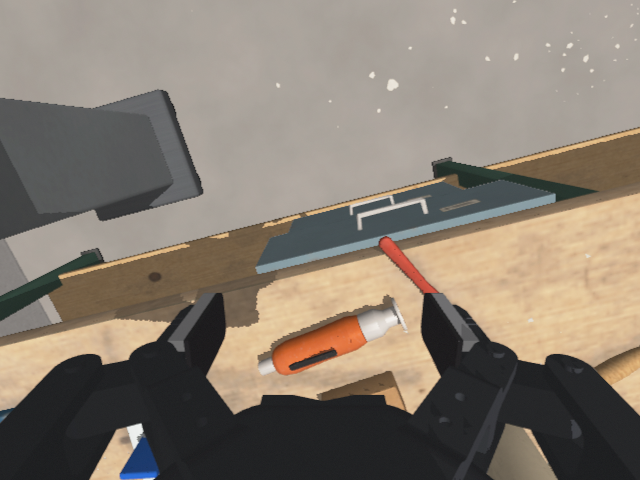

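The jig sits left of the blue vise, with the lever handle near (302,296) and the blue plate near (335,286) in side. I'll zoom in next.

```bash
python3 - <<'E'
import cv2
im=cv2.imread("pics/side0.png"); cv2.imwrite("pics/side0d.png",cv2.resize(im[230:340,220:400],None,fx=4.4,fy=4.4,interpolation=cv2.INTER_CUBIC))
E
```

```text
(no output)
```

View pics/side0d.png

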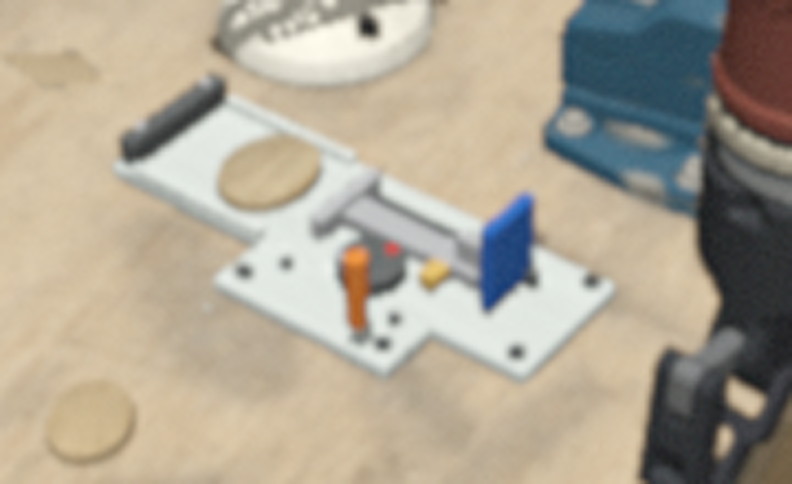

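View pics/scene0c.png

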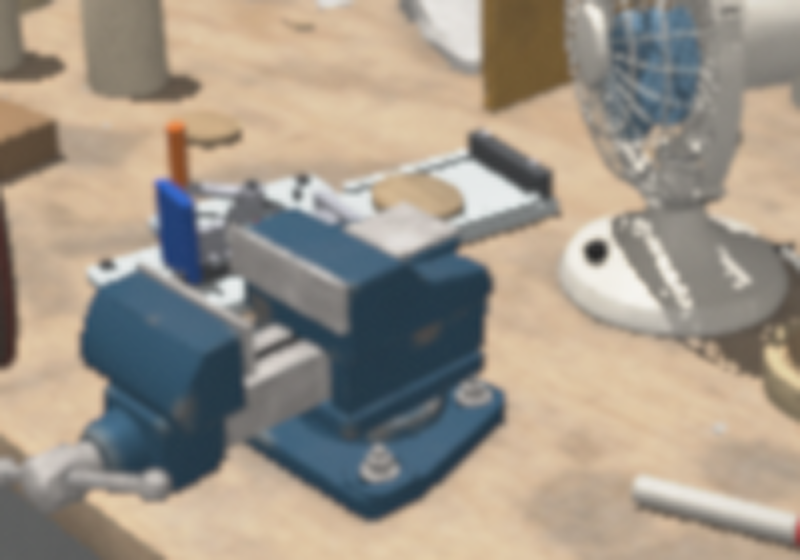

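```bash
python3 - <<'E'
from h import *
from scipy.optimize import least_squares
px=np.array([(525,370),(612,285),(388,365),(217,278),(117,160),(435,330),(260,235)])/4.4+[220,230]
J=np.array([(-125,48),(-125,-48),(-60,91),(70,91),(195,48),(-60,48),(70,48)],float)
C=cam("side")
W=np.array([onz(C,p,12)[:2] for p in px]); print(W.round())
def f(p):
    c,s=np.cos(p[2]),np.sin(p[2]); return ((J@np.array([[c,s],[-s,c]])+p[:2])-W).ravel()
r=least_squares(f,[480,300,0]); print(r.x, np.degrees(r.x[2]), r.fun.reshape(-1,2).round(1))
E
```

```text
[[369. 364.]
 [354. 275.]
 [440. 396.]
 [565. 376.]
 [682. 308.]
 [429. 358.]
 [563. 330.]]
[ 4.82647584e+02  2.97024605e+02 -1.81720895e-01] -10.41184033184241 [[-0.7  2.7]
 [-3.4 -3. ]
 [ 0.4  1.9]
 [ 2.8 -1.8]
 [ 1.   1.4]
 [ 2.8 -2.5]
 [-2.9  1.4]]
```

```bash
python3 - <<'E'
from h import *
S=cam("side");C=cam("scene")
print("fan base",onz(S,(295,240),0),onz(C,(360,258),0))
print("vise",[onz(C,p,0).round() for p in((283,315),(315,292),(250,297))])
print("vise side base",[onz(S,p,0).round() for p in((345,262),(378,278),(348,247))])
for yaw in (130,110):
    q=solve_ik([545,345,280],[180,0,yaw]); print(yaw,q)
E
```

```text
fan base [634.94127069 118.57991396   0.        ] [662.19303448  99.97227455   0.        ]
vise [array([344.,  51.,   0.]), array([458.,  67.,   0.]), array([336., 157.,   0.])]
vise side base [array([452., 150.,   0.]), array([341., 175.,   0.]), array([476.,  78.,   0.])]
130 [  26.10470604   12.88988764   86.64639558    0.           80.46371678
 -103.89529396]
110 [ 2.61047060e+01  1.28898876e+01  8.66463956e+01 -2.54444375e-14
  8.04637168e+01 -8.38952940e+01]
```

```bash
python3 - <<'E'
from h import *
grip(0)
goto([545,345,280],[180,0,130])
o=get_obs(); im=get_image("wrist"); cv2.imwrite("pics/w1.png",im[:,:,::-1]); print(o["t"],o["tcp_pos"],o["ee_rot"],o["grip_width"])
np.savez("w1.npz",p=o["tcp_pos"],r=o["ee_rot"])
C=cam("wrist",o)
for k in("push_face","lever_handle","jaw_face","heel_pad","cam"):
    r=spot_in(k,"wrist"); print(k,[(round(q["score"],2),[round(float(v),1) for v in q["extent"]]) for q in r[:2]])
E
```

```text
3.2333 [544.44545778 345.61846455 279.86062705] [-1.79987381e+02 -2.88884368e-02  1.30032685e+02] -0.21487255253803106
push_face [(0.75, [341.4, 115.7, 126.2, 125.9]), (0.35, [370.2, 157.5, 89.9, 51.8])]
lever_handle [(0.7, [372.9, 157.8, 85.5, 51.2]), (0.15, [341.0, 115.2, 124.7, 123.3])]
jaw_face [(0.67, [341.8, 116.8, 128.9, 123.5])]
heel_pad [(0.82, [260.2, 190.8, 55.9, 54.4]), (0.57, [343.1, 116.1, 130.2, 123.7])]
cam [(0.7, [372.1, 158.4, 89.2, 46.8])]
```

View pics/w1.png

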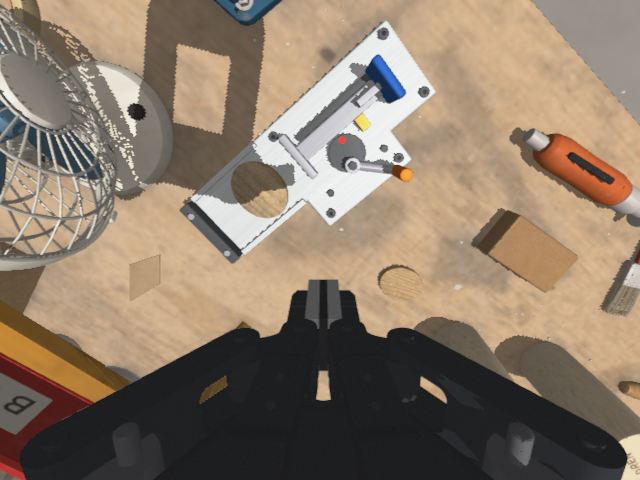

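The view is clear: plate corners at about (387,21), (436,94), (411,159), (332,224) and (236,260), and the handle top near (403,174). I'll zoom in to get a refined fit.

```bash
python3 - <<'E'
import cv2
im=cv2.imread("pics/w1.png"); 
cv2.imwrite("pics/w1a.png",cv2.resize(im[0:140,290:450],None,fx=4.2,fy=4.2,interpolation=cv2.INTER_CUBIC))
cv2.imwrite("pics/w1b.png",cv2.resize(im[120:270,170:430],None,fx=3,fy=3,interpolation=cv2.INTER_CUBIC))
E
```

```text
(no output)
```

View pics/w1a.png

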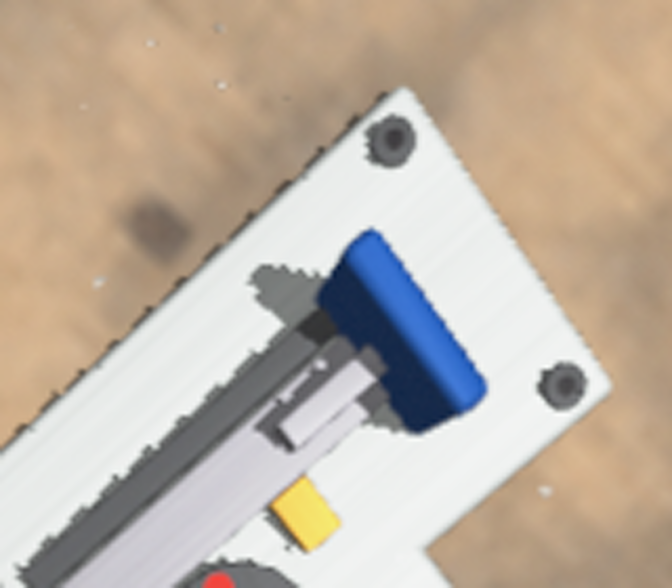

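View pics/w1b.png

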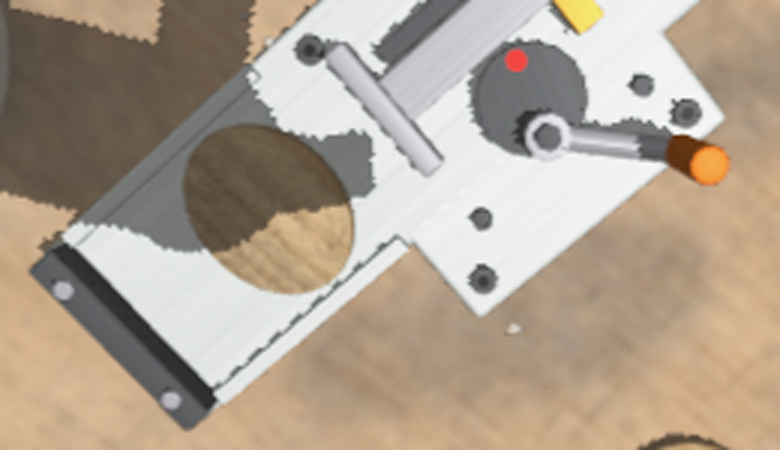

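```bash
python3 - <<'E'
from h import *
from scipy.optimize import least_squares
d=np.load("w1.npz"); C=cam("wrist",dict(tcp_pos=d["p"],ee_rot=d["r"]))
px=[(386.2,21),(435.5,91.4),(391,130.2),(411,158.7),(330.3,225.3),(307.3,201.7),(352.7,165.3)]
J=np.array([(-125,-48),(-125,48),(-60,48),(-60,91),(70,91),(70,48),(0,47)],float)
z=[12]*6+[41]
W=np.array([onz(C,p,h)[:2] for p,h in zip(px,z)])
def f(p):
    c,s=np.cos(p[2]),np.sin(p[2]); return ((J@np.array([[c,s],[-s,c]])+p[:2])-W).ravel()
r=least_squares(f,[480,300,0]); print(r.x, np.degrees(r.x[2]), r.fun.reshape(-1,2).round(1))
c,s=np.cos(r.x[2]),np.sin(r.x[2]); R=np.array([[c,-s],[s,c]])
inv=lambda w:(R.T@(np.array(w)[:2]-r.x[:2])).round(1)
h=onz(C,(406.3,175),78); print("handle",h,inv(h), "ang",np.degrees(np.arctan2(*(inv(h)-[0,47])[::-1])))
p=onz(C,(392.9,72.6),75); print("plate",p,inv(p)); print("ends",inv(onz(C,(378.6,54.8),75)),inv(onz(C,(405.7,91.7),75)))
print("pad",inv(onz(C,(259.5,190),22)))
np.save("jig.npy",r.x)
E
```

```text
[ 4.84996513e+02  2.97707209e+02 -1.68981729e-01] -9.681939877705648 [[-1.5 -2.6]
 [-0.5  1.2]
 [ 0.4  0. ]
 [-0.7  1.6]
 [ 2.2  0.3]
 [-0.3 -0.5]
 [ 0.5  0.1]]
handle [464.08967721 387.82552534  78.        ] [-35.8  85.3] ang 133.06767695421968
plate [402.83313403 311.79165041  75.        ] [-83.4   0.1]
ends [-82.3 -20.7] [-82.7  21.5]
pad [103.1  -0.6]
```

Fit residuals are about 2 mm. The jig is at (485, 298) with yaw -9.7°, the lever at 133° (cam about 0.3) and the plate's rear face at x = -83. Now I'll swing the lever over.

```bash
cat >> h.py <<'E'
jx,jy,ja=np.load("jig.npy")
RJ=np.array([[np.cos(ja),-np.sin(ja)],[np.sin(ja),np.cos(ja)]])
def w(p,z): return list(RJ@np.array(p,float)+[jx,jy])+[z]
def lev(th,d):
    "finger pose in jig plane: lever angle deg, offset d along tangent (cw); returns xy, yaw"
    a=np.radians(th); t=np.array([np.sin(a),-np.cos(a)])
    p=np.array([0,47])+52*np.array([np.cos(a),np.sin(a)])+d*t
    tw=RJ@t; return p,np.degrees(np.arctan2(tw[1],tw[0]))+90,np.append(tw,0)
E
python3 - <<'E'
from h import *
p,yaw,t=lev(133,-29)
for z in (130,46):
    print(yaw,solve_ik(w(p,z),[180,0,yaw]))
goto(w(p,130),[180,0,yaw])
move_l(w(p,46),speed=120)
f0=get_obs()["wrist_force"]; print("f0",f0)
th=133
p,yaw,t=lev(th,-19); move_l(w(p,46),[180,0,yaw],speed=60)
print((get_obs()["wrist_force"]-f0)@t)
while th>22:
    th-=6; p,yaw,t=lev(th,-18); move_l(w(p,46),[180,0,yaw],speed=60)
    o=get_obs(); f=(o["wrist_force"]-f0); print(th,round(f@t,1),f.round(1),np.round(o["tcp_pos"]-w(p,46),1))
    if th<60 and abs(f@t)>25 or np.linalg.norm(f)>60: break
print(o["t"])
im=get_image("wrist"); cv2.imwrite("pics/w2.png",im[:,:,::-1])
im=get_image("side"); cv2.imwrite("pics/s2.png",cv2.resize(im[200:350,200:400,::-1],None,fx=4,fy=4))
E
```

```text
123.31806012229434 [ 3.31924083e+01  1.26717210e+01  1.03771964e+02 -2.54444375e-14
  6.35563146e+01 -9.01256519e+01]
123.31806012229434 [ 3.31924083e+01  1.95272302e+01  1.05755892e+02 -2.54444375e-14
  5.47168774e+01 -9.01256519e+01]
f0 [-0.02884991 -0.99081832 -0.01921114]
0.6732067211965228
127 -1.1 [-0.8 -0.9  1.1] [-0.2 -0.1  0. ]
121 -2.0 [-1.9 -0.7  1.2] [-0.7 -0.4 -0.3]
115 -3.4 [-3.3 -0.7 -0.9] [-0.6 -0.3 -0.4]
109 -2.7 [-2.7  0.4 -1.2] [-0.4 -0.1 -0.3]
103 -3.3 [-3.4  0.5 -1.5] [-0.2 -0.1 -0.3]
97 -3.1 [-3.   2.2 -2.2] [-0.1  0.  -0.1]
91 -2.8 [-2.7  1.2 -0.5] [0.1 0.  0. ]
85 -3.6 [-3.3  1.4 -1.6] [0.2 0.  0.1]
79 -2.5 [-2.1  1.4 -0.1] [0.2 0.  0.1]
73 -3.3 [-3.3  0.8 -0.1] [ 0.2 -0.   0.2]
67 -2.0 [-2.6 -0.3  0.7] [ 0.1 -0.1  0.1]
61 -2.2 [-2.3  0.8  1. ] [ 0.1 -0.   0.1]
55 -3.3 [-3.1  1.6  0.3] [0.1 0.  0.1]
49 -2.8 [-2.3  1.8  1.2] [0.1 0.1 0. ]
43 -3.5 [-2.9  2.2  0.3] [0.1 0.1 0.1]
37 -2.6 [-1.7  2.  -1.3] [0.1 0.1 0. ]
31 -3.1 [-3.1  2.2  0.3] [0.1 0.1 0.1]
25 -15.9 [-7.7 14.4 -1. ] [-2.1  4.7  0.2]
19 -27.4 [-11.5  25.8  -3.3] [-3.8  9.6  0.3]
10.375
```

The force rose sharply at 30°, so the lever is on its stop. Next I'll retract and push the plate.

```bash
python3 - <<'E'
from h import *
p,yaw,t=lev(30,-35); move_l(w(p,46),[180,0,yaw],speed=120)
move_l(w(p,130),speed=200)
Y=np.degrees(ja)+90
goto(w((-118,0),130),[180,0,Y])
im=get_image("wrist"); cv2.imwrite("pics/w3.png",im[:,:,::-1])
move_l(w((-118,0),46),[180,0,Y],speed=150)
f0=get_obs()["wrist_force"]; n=np.append(RJ@[1,0],0)
move_l(w((-96,0),46),speed=80); 
x=-96
while x<0:
    x+=6 if x<-36 else 2
    move_l(w((x,0),46),speed=60); o=get_obs(); f=o["wrist_force"]-f0
    print(x,round(f@n,1),f.round(1),np.round(o["tcp_pos"]-w((x,0),46),1)@n)
    if f@n<-25: break
print(o["t"])
im=get_image("side"); cv2.imwrite("pics/s3.png",cv2.resize(im[200:350,200:400,::-1],None,fx=4,fy=4))
E
```

```text
-90 -1.8 [-1.9 -0.2  0.5] -0.06493991914369723
-84 -2.8 [-2.9 -0.3 -0.4] -0.5410003169549832
-78 -4.1 [-4.   0.7 -0.5] -0.34384901107078886
-72 -2.7 [-2.7  0.2 -0.6] -0.14669770518659445
-66 -3.0 [-3.1 -0.2 -0.9] -0.06493991914369723
-60 -3.0 [-3.1 -0.3 -1.4] 0.016817866899199976
-54 -2.7 [-2.8 -0.1 -1.1] 0.09857565294209719
-48 -2.9 [-2.9  0.   0.1] 0.19715130588419438
-42 -3.3 [-3.5 -0.6 -0.9] 0.2957269588262916
-36 -3.3 [-3.3  0.5  0.3] 0.2957269588262916
-34 -4.3 [-4.3  0.5  0. ] -0.11539351984129717
-32 -4.6 [-4.4  1.6  2. ] -0.016817866899199976
-30 -4.9 [-4.8  0.7  1. ] 0.09857565294209719
-28 -4.8 [-4.5  2.   0.4] 0.19715130588419438
-26 -6.7 [-6.7  0.9  3.8] -1.019392263219372
-24 -12.3 [-11.9   3.1   8.7] -3.0413589227589157
-22 -17.8 [-17.4   3.4  12.3] -5.063325582298459
-20 -23.2 [-22.6   5.4  15.4] -7.085292241838003
-18 -28.3 [-27.5   6.9  19.4] -9.124076768276748
18.3083
```

View pics/s3.png

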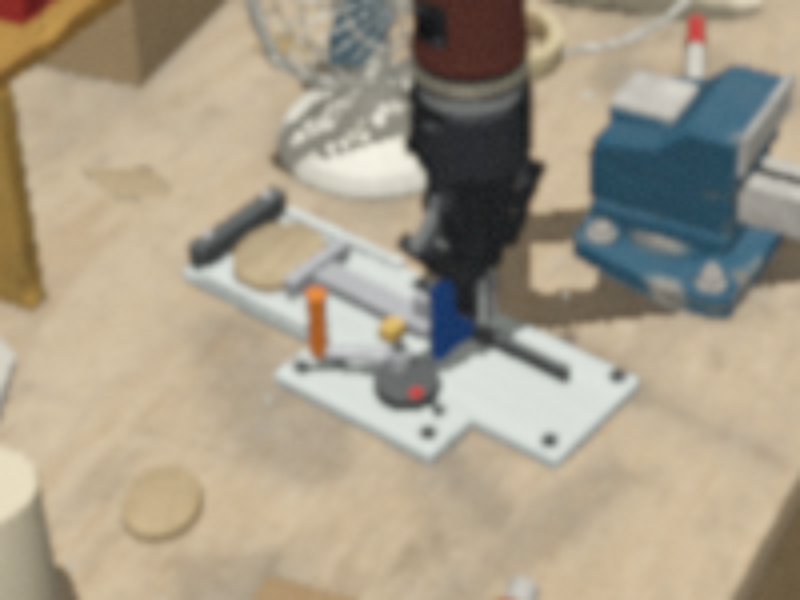

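The slide is stopped: force rises as the command advances and the tip stays near x = -27. The pad appears to be against the fence. I'll retract and check from above.

```bash
python3 - <<'E'
from h import *
Y=np.degrees(ja)+90
move_l(w((-55,0),46),speed=120); move_l(w((-55,0),140),speed=250)
goto([545,345,280],[180,0,130])
o=get_obs(); im=get_image("wrist"); cv2.imwrite("pics/w4.png",cv2.resize(im[:280,160:460,::-1],None,fx=2.6,fy=2.1)); print(o["t"])
np.savez("w4.npz",p=o["tcp_pos"],r=o["ee_rot"]); cv2.imwrite("pics/w4raw.png",im[:,:,::-1])
C=cam("wrist",o)
for n in("heel_pad",):
    for q in spot_in(n,"wrist")[:2]: print(n,q, RJ.T@(onz(C,q["extent"][:2],20)[:2]-[jx,jy]))
E
```

```text
20.2083
heel_pad {'extent': [237.1, 216.1, 58.8, 48.1], 'score': 0.95} [144.54335732   2.61415248]
```

View pics/w4.png

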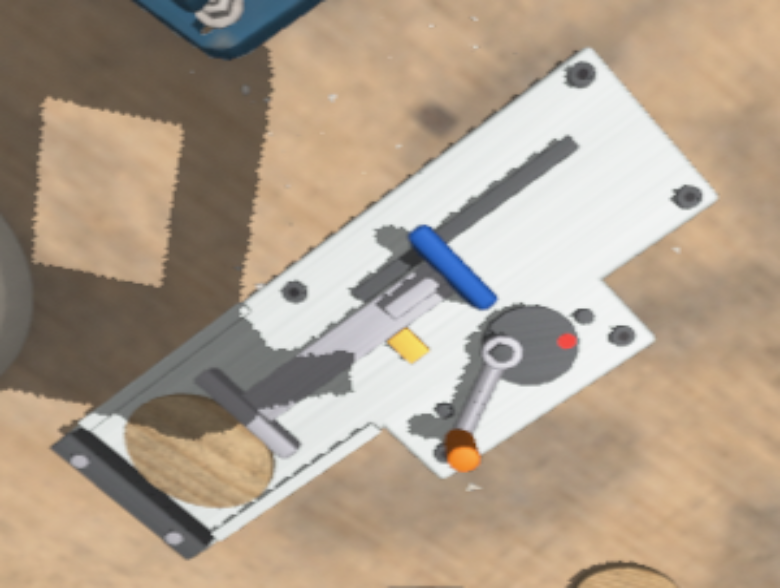

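From above, the pad lies between jaw and fence, the slide is home, and the lever is at about 30°. The detector puts the pad at x ≈ 144.5. Now I'll push the lever back.

```bash
python3 - <<'E'
from h import *
p,yaw,t=lev(30,31)
goto(w(p,135),[180,0,yaw])
move_l(w(p,46),speed=120)
f0=get_obs()["wrist_force"]
th=30
p,yaw,t=lev(th,19); move_l(w(p,46),[180,0,yaw],speed=60)
while th<164:
    th+=6 if th<144 else 3; p,yaw,t=lev(th,18); move_l(w(p,46),[180,0,yaw],speed=60)
    o=get_obs(); f=(o["wrist_force"]-f0); print(th,round(f@t,1),f.round(1),(np.array(o["tcp_pos"])-w(p,46))@t)
    if np.linalg.norm(f)>(30 if th>145 else 50): break
print(o["t"])
move_l(w(lev(150,40)[0],46),speed=100)
move_l(w(lev(150,40)[0],140),speed=250)
goto([545,345,280],[180,0,130])
o=get_obs(); im=get_image("wrist"); cv2.imwrite("pics/w5.png",cv2.resize(im[:280,160:460,::-1],None,fx=2.6,fy=2.1)); print(o["t"],o["wrist_force"])
cv2.imwrite("pics/w5raw.png",im[:,:,::-1]); np.savez("w5.npz",p=o["tcp_pos"],r=o["ee_rot"])
C=cam("wrist",o)
for q in spot_in("heel_pad","wrist")[:2]: print(q, RJ.T@(onz(C,q["extent"][:2],20)[:2]-[jx,jy]))
E
```

```text
36 1.3 [ 0.1 -1.4  1.7] 0.18288714200061693
42 3.5 [ 1.2 -3.4  1.6] 0.6217405368786564
48 3.0 [ 1.1 -3.   0.6] 0.45429699492525905
54 3.5 [ 2.8 -2.2  1.2] 0.22724237278756834
60 3.2 [ 3.1 -1.2  0.1] 0.11915616926274608
66 3.3 [ 3.7 -0.3  0.1] 0.10768247743409193
72 2.6 [ 3.4  0.9 -0.7] 0.11105529172701362
78 3.7 [ 4.1  0.4 -0. ] 0.06975191814382377
84 2.8 [3.  0.3 0.8] 0.01750746447494484
90 1.0 [ 1.2  1.2 -0.1] -0.04660209432512865
96 2.4 [2.5 1.2 2.5] -0.08004838551488061
102 2.3 [2.3 1.7 1.6] -0.20081914633844827
108 2.4 [2.2 1.7 1.8] -0.25870591058901415
114 3.0 [2.6 1.7 2.2] -0.32867163828326246
120 2.1 [1.4 2.2 1.4] -0.37926463182646925
126 1.6 [0.6 2.3 0.8] -0.3904043004251496
132 2.3 [1.  2.8 1. ] -0.3874633918533189
138 2.4 [1.7 1.7 1.1] -0.34849946407591764
144 1.2 [0.3 1.4 0.2] -0.30363502891310207
147 2.1 [1.8 1.1 0.8] -0.03456199307619827
150 4.8 [ 3.6  3.3 -2.5] 0.448687897618458
153 10.6 [ 8.2  7.1 -7.3] 3.1331533274981274
156 16.6 [ 11.8  12.1 -12.7] 5.822760359718673
159 23.7 [ 16.1  18.  -18. ] 8.420907862582602
29.3667
31.0583 [ 0.14450237 -0.04190119 -1.58994808]
{'extent': [238.2, 215.5, 61.3, 49.4], 'score': 0.73} [142.47122654   3.54545034]
```

View pics/w5.png

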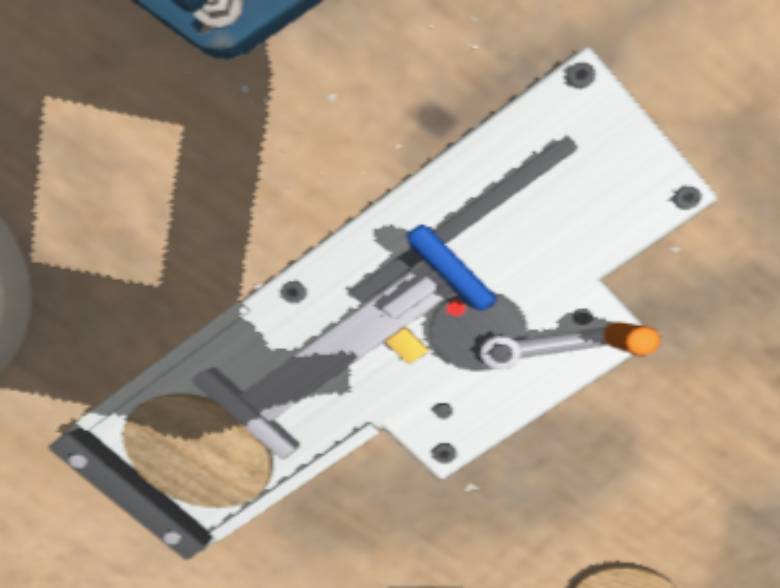

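```bash
python3 - <<'E'
from h import *
d=np.load("w5.npz"); C=cam("wrist",dict(tcp_pos=d["p"],ee_rot=d["r"]))
inv=lambda u,z:RJ.T@(onz(C,(160+u[0]/2.6,u[1]/2.1),z)[:2]-[jx,jy])
h=inv((642,340),78); hub=inv((501,351),41); print(h,hub,np.degrees(np.arctan2(*(h-hub)[::-1])))
print("plate rear",inv((463,260),75),"jaw front ends",inv((198,378),31),inv((287,457),31))
print("fence rear top ends",inv((80,430),34),inv((212,540),34))
# pad extremes along x: left edge/right edge
print("pad front/rear/left/right edges",inv((150,470),22),inv((250,425),22),inv((232,506),22),inv((150,398),22))
E
python3 - <<'E'
import cv2
im=cv2.imread("pics/w5raw.png"); cv2.imwrite("pics/w5p.png",cv2.resize(im[170:270,175:290],None,fx=6,fy=6,interpolation=cv2.INTER_CUBIC))
E
```

```text
[-45.31543911  72.95582164] [-0.99848126 46.36661776] 149.03716637291436
plate rear [-15.93114613   0.3282359 ] jaw front ends [110.91231083 -28.25452324] [111.15488829  30.17163053]
fence rear top ends [170.93784743 -41.82195184] [171.26019545  43.58427629]
pad front/rear/left/right edges [168.33124716  -5.28653073] [113.87971997   5.91966111] [154.12699213  35.74322624] [138.13454739 -35.06072769]
```

View pics/w5p.png

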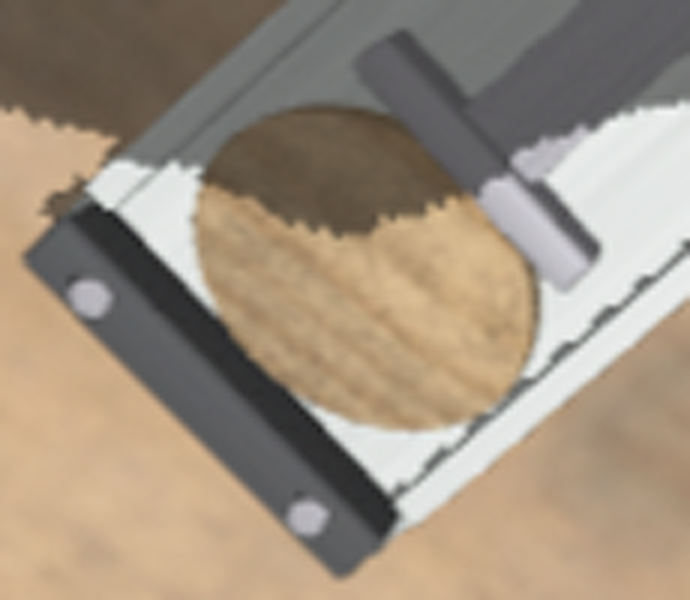

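```bash
python3 -c "
from station import *
wait(0.3);print(get_obs()['t']);print(sign_off())"
```

```text
31.4583
the job is handed in; nothing more can be done
None
```

The heel pad is clamped in the jig, and I handed the job in at about 31 s. `sign_off()` gives no verdict, so these results are my own checks.

I used the closed fingertips throughout:
1. I swung the lever over until the force rose sharply at 30°, which is its stop.
2. I pushed the blue plate forward about 66 mm until it stopped hard. Push force climbed to 28 N with no further travel.
3. I swung the lever back until it stopped hard near 150°.

**Last checks, from a wrist picture after the fingers were clear:**
- **Lever:** it measured 149°, so the cam is about 0.02 rad from locked, with the red dot facing the slide.
- **Slide and pad:** the gap between jaw and fence measured 60 mm, the same as the pad's length, so the pad is held flat between them. From its edges the pad looks centred to about 0.5 mm sideways.
- **Contact:** the fingers went nowhere near the pad or the loose items. I did not re-measure where the loose items are at the end.

**One disagreement:** the pad detector put the pad at x = 142.5 mm and y = +3.5 mm, against a nest of 146 and 0. However, the same picture places the fence about 5 mm too far back, so I trusted the jaw-to-fence gap instead.

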